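# Read a test cartridge with straightedge and loupe

## Robot

A 6-joint arm with a two-finger parallel gripper is mounted at the origin on the work surface. World frame = base frame: x ahead of the robot, y to its left, z up, the work surface at z = 0. Lengths are in mm, angles in rad, forces in N, time in s.
With the tool pointing down it reaches from about 350 to 925 mm from the base axis. Payload 6.4 kg.
Tool frame: the origin (TCP) lies at the very end of the fingers, on their centre line; the grasp point (between the pads) lies 19 mm behind it; y points along the fingers, z is the direction in which the jaws open and shut, and the axes are right-handed (so a half turn about y gives the same grasp; the last joint's range is limited). The gripper opens to 85 mm and grips with 20 to 120 N. Pads are 22 mm wide; open, the fingers measure 114 mm over their backs; the gripper's body (76 mm by 85 mm) begins 54 mm behind the grasp point. The pads swing forward as they close: fully open they stand 13 mm farther back than shut.
Start: joints at [1.132, 0.245, 1.558, -0, 1.339, -0.174], TCP at [170.112, 627.356, 208.49] pointing down, gripper open.
Joint ranges: [-3.13, 3.13], [-1.02, 2.26], [0.13, 2.54], [-0.95, 4.09], [0.21, 2.88], [-2.74, 2.74]. Speed limits (rad/s): [2.57, 2.57, 3.14, 3.14, 3.14, 3.14].

## Interface

Orientations are given as a rotation vector (axis times angle).
In Python, from station import observe, camera, workorder gives the robot as it stands.
- The arm moves only by the tool send_rows, never from a script. Its argument "targets" is a list that holds one entry, the list of rows, each a list of 4 numbers: the shift along the tool's x, y, z in cm, then the turn about the tool's y in degrees. In form: [[[tx, ty, tz, roll], ...]]. A call has 1 to 10 rows; each row shifts and turns the pose as measured when the row begins, along the tool's axes as they then stand; what a row does not reach is not made up. A row lasts 1/8 s, in which the tool goes at most 62.5 mm and 10.7 degrees, less where a joint would pass 70% of its speed; a pose out of reach is approached as far as the arm can. A call with a gripper value outside its range is refused whole. "fingers" is the finger opening in cm, from 0 to 8.54, set as the call begins (left out, the last holds). The fingers move at their own pace and stop on an object; "force" is the grip in N (left out, the last holds). Time passes only in rows, so rows that do not move let the fingers close. It gives the time, the measured TCP pose, the force and the opening at its end, in the units of the state.
- observe(): the state, without advancing time (a new reading comes with each control period).
- camera(name): name is "scene" or "top" or "wrist"; returns a dict with "img" (480x640x3 uint8, red, green, blue), "intrinsics" (3x3 intrinsics, pixels), "dist_coeffs" ([k1, k2, p1, p2, k3] as OpenCV has them; the pictures are not rectified), "rvec" (rotation vector, rad) and "tvec" (3), from world to camera coordinates, as OpenCV has them. Camera axes: x right, y down, z forward; pixel columns grow to the right and rows downward; lengths in mm; the calibration is good to about 2 mm. A picture is of the moment at which its call begins. There is no depth.
- workorder.hand_in(): hands the job in, once; it reports no verdict.
The state is a dict: "t": time; "joint_pos": joint angles; "joint_vel": joint speeds; "joint_torque": joint torques, N m; "ee_pos": TCP position; "tool_rot": TCP orientation; "ft_force": force on the tool from outside, world axes, zero at the start; "ft_torque": the same for the moment, N m; "width": finger opening in mm.
Only numpy, scipy, OpenCV 4.12 (cv2) and the standard library are available. Lean on these libraries where they do the work, as an engineer would, in place of code of your own. Each camera call takes 0.05 s, during which the arm holds its last target. There are 200 camera calls.

## Task

Lay the straightedge flat on the counter with its graduated edge flush against the long front edge of the grey test cartridge (the side away from the post), roughly centred so that it runs past both ends, and let go of it. Then pick up the loupe by its handle and hold it level with its lens centred over the cartridge's oblong reading window, the lens at the height marked by the collar on the focus post; finish while still holding it there, steady. Do not touch the cartridge or post with the loupe, do not shift the collar, leave the straightedge in place and the other things alone.

Things in the scene. Friction and masses are not known exactly. Their poses are not given: they have to be found in the camera images.
- cartridge: the part: flat grey test cartridge, 60 mm (its x) by 120 mm (its y) by 8 mm thick, with a white face, fixed to the counter. Origin at the centre of its underside, on the counter. Its long front edge is at x = -30 mm (the side away from the post, roughly facing the robot). Behind it (+x) is a fixed steel foot 12 mm high, 60 mm wide in y, reaching x = +76 mm, with the round focus post, diameter 10 mm, at x = +60, y = 0, 170 mm high
- window (a point): centre of the cartridge's reading window (the oblong black slot, 10 x 26 mm with two pale bars), at x = -10, y = +24, z = 8 mm in the cartridge's frame; the other dark mark, round, is the sample well
- collar_mid (a point): centre of the black collar (outer diameter 22, 8 mm high, with a small brass screw) on the focus post: its mid-height marks the focal height, 90 to 140 mm above the counter, differing from run to run. A friction-held slide; leave it where it is
- rule_grip (a point): centre of the straightedge's upright grip rib (14 mm in x, 80 mm long in y, its top 38 mm above the straightedge's underside); the point is 25 mm above the underside. Straightedge: steel-coloured metal strip 5 mm thick, 160 mm long (y), 40 mm wide, from 12 mm behind (-x) to 28 mm in front (+x) of the rib's centre; the +x edge has the tick marks. 160 g, loose, lying flat on the counter
- rule_end_left (a point): +y end of the straightedge's graduated edge: 28, 80, -22.5 mm from rule_grip in its frame, half-way up the 5 mm strip
- rule_end_right (a point): -y end of the straightedge's graduated edge: 28, -80, -22.5 mm from rule_grip in its frame
- loupe_grip (a point): middle of the loupe's black handle, where it is gripped: handle 88 mm long (x, from -55 to +33 mm about this point), 16 mm wide (y), 16 mm high, lying on the counter, this point 8 mm above its underside. z is up when the loupe is level. Loupe about 90 g, its centre of mass about 35 mm towards the lens
- loupe_lens (a point): centre of the loupe's lens: 75 mm in +x from loupe_grip, at the same height. Round steel frame, outer diameter 60 mm, 16 mm high, joined to the handle
- dropper: bystander, to be left alone: small white capped bottle, diameter 32, 62 mm high; origin at the centre of its underside
- note_pad: bystander, to be left alone: yellow paper pad 50 x 50 x 16 mm; origin at the centre of its underside
- marker: bystander, to be left alone: grey and black marker pen lying down, 15 x 130 x 13 mm; origin at the centre of its underside
- mouse: bystander, to be left alone: black computer mouse 105 x 60 x 24 mm; origin at the centre of its underside
- tape_roll: bystander, to be left alone: pale tape roll lying flat, outer diameter 72, 24 mm high; origin at the centre of its underside
- specimen_cup: bystander, to be left alone: clear lidded cup, diameter 56, 58 mm high; origin at the centre of its underside
- spare_cassette: bystander, to be left alone: small loose white test cassette 26 x 72 x 6 mm, not the part to be inspected; origin at the centre of its underside

How it is judged (in metres and radians):
On the way, in this order (a step that is already met when the one before it is completed fails the run):
1. the straightedge lies flat on the counter, flush along the cartridge's front edge, and has been let go (x of rule_end_left in the frame of cartridge between -0.033 and -0.027 m and height (world z) of each of rule_end_left, rule_end_right below 0.006 m and x of rule_end_right in the frame of cartridge between -0.033 and -0.027 m and y of rule_grip in the frame of cartridge between -0.018 and 0.018 m and angle between rule_grip's own z axis and vertical below 0.05 rad and contact force between the fingers and rule below 0.1 N and linear speed of rule below 0.02 m/s), for 0.2 s.
2. the loupe is held by the fingers, off the counter (height (world z) of each of loupe_lens, loupe_grip above 0.05 m and contact force between the fingers and loupe above 1 N), for 0.2 s.
At the end, for the whole second after the job is handed in: Straightedge flat, let go, both ends of its graduated edge within 3 mm of the cartridge's front edge line, centred within 18 mm. Loupe held in the fingers, at rest, touching nothing else, level within 0.1 rad, lens within 8 mm of the window from above and 6 mm of the collar's mid-height (all of step 1 and z of loupe_lens in the frame of collar_mid between -0.006 and 0.006 m and horizontal distance between loupe_lens and window below 0.008 m and angle between loupe_lens's own z axis and vertical below 0.1 rad and contact force between the fingers and loupe above 1 N and contact force between loupe and cartridge below 0.1 N and contact force between loupe and rule below 0.1 N and linear speed of loupe below 0.02 m/s and angular speed of loupe below 0.1 rad/s); the arm keeps its last pose, push and grip.
It fails at once if the loupe strikes the cartridge, post or collar (contact force between loupe and cartridge above 2 N).
It fails at once if the collar is shifted (distance of collar_mid from where it was at the start of the episode above 0.004 m).
It fails at once if a bystander is disturbed (distance of any of dropper, note_pad, marker, mouse, tape_roll, specimen_cup, spare_cassette from where it was at the start of the episode above 0.03 m).
It also fails if it takes over 61 s, if anything falls off the work surface, if the arm or the gripper's body presses on something with over 40 N, if the wrist force passes 120 N, or if a joint passes its speed limit or range.

## Working session

There is one attempt and no reset: what is moved stays moved. The work goes in short steps, Python scripts to look and compute and a tool call to move; the robot and the scene stay as the last step left them, time stands still between calls to the robot, and variables do not carry over. Pictures are saved under pics/ and viewed, about 8 in all and at most 12, crops included, and the job is handed in when it is done.

Besides the shell and the picture viewer there is one more tool, called by a JSON object that holds its "name" and its "arguments", one argument or row to a line. send_rows: Moves the arm, as the interface text tells. Its arguments: {"type":"object","properties":{"targets":{"type":"array"},"fingers":{"type":"number"},"force":{"type":"number"}},"required":["targets"]}

```bash
mkdir -p pics; ls; cat > h.py <<'E'
import numpy as np,cv2
from station import observe,camera,workorder
def snap(n,f):
    c=camera(n); cv2.imwrite('pics/'+f+'.png',c['img'][:,:,::-1]); np.savez('pics/'+f+'.npz',**{k:np.array(v,float) for k,v in c.items() if k!='img'}); return c
def load(f):
    d=dict(np.load('pics/'+f+'.npz')); d['img']=cv2.imread('pics/'+f+'.png')[:,:,::-1]; return d
def rays(c,px):
    p=cv2.undistortPoints(np.array(px,float).reshape(-1,1,2),np.array(c['intrinsics']),np.array(c['dist_coeffs'])).reshape(-1,2)
    R=cv2.Rodrigues(np.array(c['rvec'],float))[0]; t=np.array(c['tvec'],float).ravel()
    return -R.T@t, np.c_[p,np.ones(len(p))]@R
def plane(c,px,z):
    o,d=rays(c,px); return o+d*((z-o[2])/d[:,2])[:,None]
def proj(c,P):
    return cv2.projectPoints(np.array(P,float).reshape(-1,3),np.array(c['rvec'],float),np.array(c['tvec'],float),np.array(c['intrinsics']),np.array(c['dist_coeffs']))[0].reshape(-1,2)
def tool(w,s=None):
    "world displacement mm -> tool cm"
    s=s or observe(); return cv2.Rodrigues(np.array(s['tool_rot'],float))[0].T@np.array(w,float)/10
np.set_printoptions(precision=2,suppress=True)
E
python3 - <<'E'
from h import *
for n in('top','scene'):
    c=snap(n,n+'0'); print(n,rays(c,[[320,240]]))
s=observe(); print(s); print(cv2.Rodrigues(np.array(s['tool_rot'],float))[0])
E
```

```text
pics
top (array([408.87, -16.95, 994.45]), array([[ 0.14, -0.05, -0.99]]))
scene (array([1087.63, -834.46,  974.75]), array([[-0.41,  0.62, -0.67]]))
{'t': 0.1, 'joint_pos': array([ 1.13,  0.25,  1.56, -0.  ,  1.34, -0.17]), 'joint_vel': array([-0., -0., -0., -0., -0., -0.]), 'joint_torque': array([ -0.  , -43.07, -32.71,  -0.  ,   0.  ,  -0.  ]), 'ee_pos': array([169.87, 626.84, 207.47]), 'tool_rot': array([-1.56,  0.21, -0.21]), 'ft_force': array([ 0.58, -0.53, -0.05]), 'ft_torque': array([-0.03, -0.02,  0.03]), 'width': 85.17263026236388}
[[ 0.97 -0.    0.26]
 [-0.26 -0.    0.97]
 [-0.   -1.   -0.  ]]
```

View pics/top0.png

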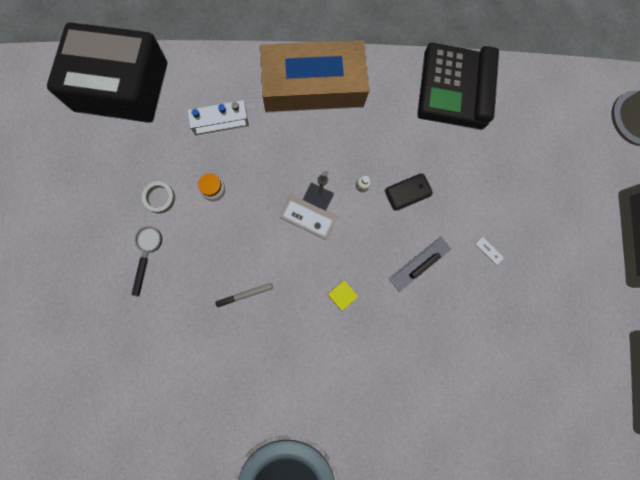

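View pics/scene0.png

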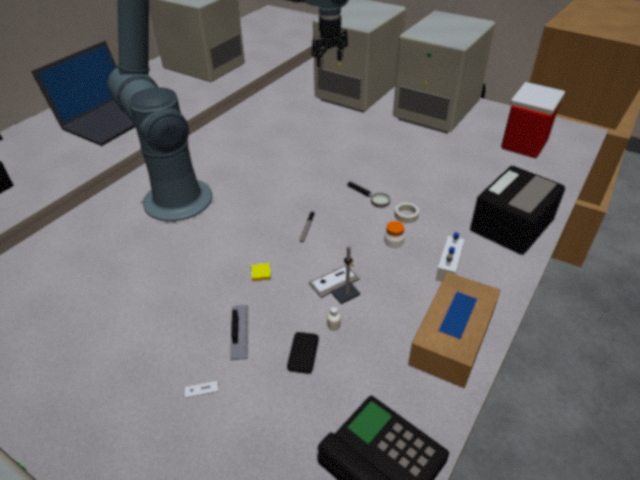

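```bash
python3 - <<'E'
from h import *
c=load('top0');im=c['img'][:,:,::-1]
a=cv2.resize(im[165:245,265,None] if 0 else im[165:245,270:350],None,fx=5,fy=5,interpolation=cv2.INTER_CUBIC)
b=cv2.resize(im[225:305,380:460],None,fx=5,fy=5,interpolation=cv2.INTER_CUBIC)
cv2.imwrite('pics/crop0.png',np.hstack([a,b]))
for n,p in dict(cart=(308,218),rule=(420,263),rib=(425,265),lens=(148,239),hend=(137,293),pad=(343,295),cup=(210,187),tape=(157,197),marker=(244,295),mouse=(409,191),cas=(490,250),drop=(363,183)).items(): print(n,plane(c,[p],8)[0])
E
```

```text
cart [596.37 -43.14   8.  ]
rule [ 495.47 -301.16    8.  ]
rib [ 490.97 -312.76    8.  ]
lens [542.87 320.9    8.  ]
hend [420.33 338.96   8.  ]
pad [ 421.58 -123.48    8.  ]
cup [666.16 184.32   8.  ]
tape [641.   306.14   8.  ]
marker [419.46  98.31   8.  ]
mouse [ 664.6  -279.66    8.  ]
cas [ 527.31 -469.64    8.  ]
drop [ 681.61 -170.99    8.  ]
```

View pics/crop0.png

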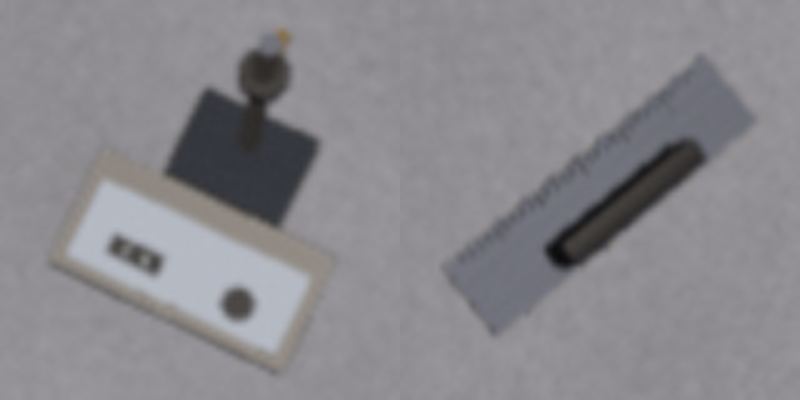

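```bash
cat >> h.py <<'E'
def plan(target,yaw=None,n=None):
    "straight line to world TCP target, tool z yaw deg; prints rows (cm, deg), keeps tool axis"
    s=observe(); R=cv2.Rodrigues(np.array(s['tool_rot'],float))[0]; d=np.array(target,float)-s['ee_pos']
    y0=np.degrees(np.arctan2(R[1,2],R[0,2])); dy=0 if yaw is None else (yaw-y0+180)%360-180
    n=n or int(max(np.ceil(np.linalg.norm(d)/50),np.ceil(abs(dy)/9),1)); rows=[]
    for i in range(n):
        Ri=cv2.Rodrigues(np.array([0,0,np.radians(dy*i/n)]))[0]@R
        rows.append(list(np.round(Ri.T@(d/n)/10,2))+[round(-dy/n,1)])
    print('from',s['ee_pos'],'yaw',y0,'tooly',R[:,1],'n',n); print(str([[float(v) for v in r] for r in rows]).replace('-0.0,','0,'))
E
python3 - <<'E'
from h import *
c=camera('wrist'); o,d=rays(c,[[320,240],[420,240]]); s=observe(); R=cv2.Rodrigues(s['tool_rot'])[0]
print('cam in tool',R.T@(o-s['ee_pos']),(R.T@d.T).T, c['intrinsics'][0])
t=load('top0')
r=plane(t,[(388.6,278.4),(440.6,236)],2.5); print('rule edge',r,np.linalg.norm(r[0]-r[1])); m=r.mean(0); e=(r[0]-r[1]);e/=np.linalg.norm(e); x=np.array([e[1],-e[0],0]); print('grip',m-28*x,'yaw',np.degrees(np.arctan2(x[1],x[0])))
r=plane(t,[(279.6,217.6),(326,239.6)],4);print(r)
plan([450,0,330],-25)
E
```

```text
cam in tool [ -72.84 -165.26   -0.36] [[ 0.29  0.96 -0.01]
 [ 0.29  0.96  0.29]] [333.88   0.   323.99]
rule edge [[ 459.99 -228.8     2.5 ]
 [ 559.63 -353.58    2.5 ]] 159.6830380787732
grip [ 487.93 -308.66    2.5 ] yaw 38.609220402593984
[[597.11  22.12   4.  ]
 [547.42 -84.97   4.  ]]
from [169.89 626.92 207.62] yaw 74.82948964393144 tooly [-0. -0. -1.] n 14
[[3.1, -0.87, -3.8, 7.1], [3.55, -0.87, -3.39, 7.1], [3.94, -0.87, -2.92, 7.1], [4.27, -0.87, -2.41, 7.1], [4.54, -0.87, -1.86, 7.1], [4.74, -0.87, -1.28, 7.1], [4.86, -0.87, -0.68, 7.1], [4.9, -0.88, -0.07, 7.1], [4.87, -0.88, 0.54, 7.1], [4.77, -0.88, 1.14, 7.1], [4.59, -0.88, 1.72, 7.1], [4.34, -0.88, 2.28, 7.1], [4.03, -0.88, 2.8, 7.1], [3.65, -0.88, 3.28, 7.1]]
```

{"name": "send_rows", "arguments": {
  "targets": [
    [[3.1,-0.8,-3.8,7],[3.5,-0.8,-3.4,7],[3.9,-0.8,-2.9,7],[4.3,-0.8,-2.4,7],[4.5,-0.8,-1.9,7],[4.7,0,-1.3,7],[4.9,0,-0.7,7],[4.9,0,0,7],[4.9,0,0.5,7],[4.8,0,1.1,7]]
  ]
}}

```text
t: 1.4
ee_pos: [368.7, 165.1, 247.2]
tool_rot: [-1.236, 1.17, -1.175]
ft_force: [0.4, -0.3, -0.0]
width: 85.3
```

```bash
python3 - <<'E'
from h import *
plan([530,-20,200],-25)
E
```

```text
from [368.68 165.08 247.16] yaw 2.9091739943137798 tooly [-0. -0. -1.] n 6
[[3.21, 0.8, 2.53, 4.7], [3.0, 0.8, 2.78, 4.7], [2.76, 0.8, 3.02, 4.7], [2.51, 0.8, 3.23, 4.7], [2.24, 0.8, 3.42, 4.7], [1.95, 0.79, 3.59, 4.7]]
```

{"name": "send_rows", "arguments": {
  "targets": [
    [[3.2,0.8,2.5,4.7],[3.0,0.8,2.8,4.7],[2.8,0.8,3.0,4.7],[2.5,0.8,3.2,4.7],[2.2,0.8,3.4,4.7],[2.0,0.8,3.6,4.7],[0,0,0,0]]
  ]
}}

```text
t: 2.28
ee_pos: [531.3, -31.6, 197.7]
tool_rot: [-0.954, 1.541, -1.546]
ft_force: [-0.3, 0.3, 0.8]
width: 85.7
```

```bash
python3 - <<'E'
from h import *
snap('wrist','w1'); s=observe(); print(s['ee_pos'],s['joint_pos'])
E
```

```text
[530.75 -30.6  198.02] [-0.27 -0.02  1.87 -0.    1.29  0.19]
```

View pics/w1.png

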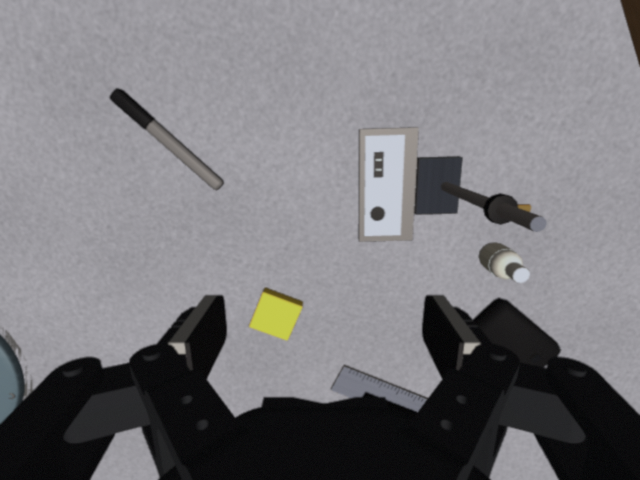

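```bash
cat > m1.py <<'E'
from h import *
def face(c,box):
    x0,y0,x1,y1=box; im=c['img'][y0:y1,x0:x1].astype(int)
    m=((im.min(2)>170)).astype(np.uint8); n,l,st,ce=cv2.connectedComponentsWithStats(m); k=1+st[1:,4].argmax()
    cn=cv2.findContours((l==k).astype(np.uint8),0,1)[0]; cn=max(cn,key=cv2.contourArea); r=cv2.minAreaRect(cn)
    hull=np.zeros_like(m); cv2.fillPoly(hull,[cv2.convexHull(cn)],1)
    dk=((im.max(2)<120)&(hull>0)).astype(np.uint8); n,l2,st2,ce2=cv2.connectedComponentsWithStats(dk)
    P=cv2.boxPoints(r)+[x0,y0]; W=plane(c,P,8)
    print('face corners',W.tolist()); print('centre',W.mean(0))
    for i in range(1,n):
        if st2[i,4]>8: print('dark',ce2[i]+[x0,y0],st2[i,4],plane(c,[ce2[i]+[x0,y0]],8)[0])
    e=[W[(i+1)%4]-W[i] for i in range(4)]; print('lens',[round(np.linalg.norm(v),1) for v in e],[round(np.degrees(np.arctan2(v[1],v[0])),2) for v in e])
c=load('w1'); face(c,(350,120,430,250))
t=load('top0'); face(t,(275,190,345,245))
im=c['img'].astype(int)
print('row185',[tuple(v) for v in im[185,350:424:1].mean(1,keepdims=True).round().astype(int)][:0], im[185,350:424].mean(1).astype(int).tolist())
print('col388 top',im[118:140,388].mean(1).astype(int).tolist(),'bot',im[228:248,388].mean(1).astype(int).tolist())
E
python3 m1.py
python3 - <<'E'
import cv2,numpy as np
a=cv2.imread('pics/w1.png')[115:255,345:565]
cv2.imwrite('pics/crop1.png',cv2.resize(a,None,fx=3.6,fy=3.6,interpolation=cv2.INTER_CUBIC))
E
```

```text
face corners [[557.4606966367719, -79.1704324101296, 8.0], [602.8796407281994, 16.860918008026243, 8.0], [638.1520157045993, -1.4283489061046808, 8.0], [595.9831712658033, -99.14213555687874, 8.0]]
centre [598.62 -40.72   8.  ]
dark [378.05 164.22] 188 [602.75 -16.06   8.  ]
dark [377.11 213.22] 141 [580.69 -63.27   8.  ]
lens [np.float64(106.2), np.float64(39.7), np.float64(106.4), np.float64(43.4)] [np.float64(64.69), np.float64(-27.41), np.float64(-113.34), np.float64(152.6)]
face corners [[601.6146110593284, 13.513332460017637, 8.0], [636.2795768982634, -2.0831111653039667, 8.0], [591.6492086421225, -96.67052549952278, 8.0], [557.3582434832442, -80.59986415609482, 8.0]]
centre [596.73 -41.46   8.  ]
dark [296.66 215.49] 35 [601.86 -17.04   8.  ]
dark [317.18 225.39] 28 [579.46 -64.34   8.  ]
lens [np.float64(38.0), np.float64(104.6), np.float64(37.9), np.float64(104.0)] [np.float64(-24.22), np.float64(-115.26), np.float64(154.89), np.float64(64.81)]
row185 [] [157, 156, 156, 157, 158, 159, 157, 148, 122, 112, 132, 141, 141, 143, 154, 180, 198, 204, 205, 204, 205, 204, 205, 203, 205, 205, 204, 205, 204, 204, 204, 204, 204, 205, 205, 204, 205, 204, 204, 204, 204, 204, 204, 204, 205, 204, 205, 205, 205, 205, 205, 200, 184, 157, 143, 140, 140, 141, 139, 140, 140, 141, 141, 139, 131, 105, 60, 47, 53, 55, 56, 56, 56, 56]
col388 top [149, 146, 147, 149, 152, 153, 153, 150, 147, 139, 132, 146, 150, 149, 149, 150, 160, 181, 200, 204, 204, 204] bot [204, 204, 204, 204, 205, 204, 198, 174, 145, 134, 133, 134, 138, 154, 158, 158, 155, 153, 155, 157]
```

View pics/crop1.png

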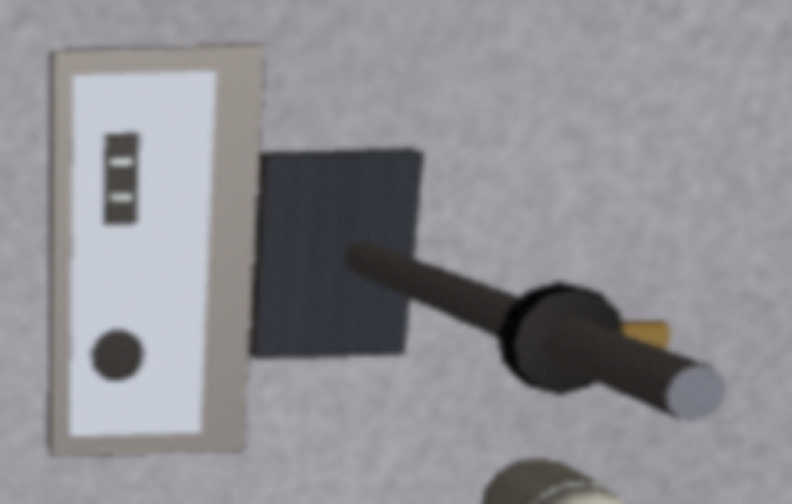

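```bash
cat > m2.py <<'E'
from h import *
c=load('w1'); im=c['img'].astype(float).mean(2)
def cross(row,a,b,lvl,up):
    v=im[row,a:b]; 
    for i in range(len(v)-1):
        if (v[i]<lvl<=v[i+1]) if up else (v[i]>=lvl>v[i+1]): return a+i+(v[i]-lvl)/(v[i]-v[i+1])
for nm,a,up,z in(('bottom',353,False,0),('top',358,True,8)):
    pts=[(x,r) for r in range(134,236) if (x:=cross(r,a,366,125 if up else 132,up))]
    W=plane(c,pts,z); m=W.mean(0); u=np.linalg.svd(W-m)[2][0]; u*=np.sign(u[1]); print(nm,len(pts),m,'yaw',np.degrees(np.arctan2(u[1],u[0]))-90)
R=cv2.Rodrigues(np.array([0,0,np.radians(-25.2)]))[0]
w=np.array([602.75,-16.06,8]); C=w-R@[-10,24,8]; print('C from window',C,'front line pt',C+R@[-30,0,0],'n',R[:,0])
k=np.array([[50,50],[262,45],[245,452],[50,455]])/3.6+[345,115]; W=plane(c,k,8); print('corners local',(W-C)@R)
P=C+R@[60,0,0]; print('post',P,'post top ray',plane(c,[np.array([695,390])/3.6+[345,115]],170))
for c,p,n in((c,np.array([567,340])/3.6+[345,115],'wrist collar top'),(load('top0'),np.array([264,73])/5+[270,165],'top cam collar')):
    for Q in (P,plane(load('w1'),[np.array([695,390])/3.6+[345,115]],170)[0]):
        o,d=rays(c,[p]); d=d[0]; A=np.c_[d,[0,0,-1]]; s=np.linalg.lstsq(A,np.array([Q[0],Q[1],0])-o,rcond=None)[0]; print(n,'z',s[1],'miss',np.linalg.norm(A@s-(np.array([Q[0],Q[1],0])-o)))
E
python3 m2.py
python3 - <<'E'
from h import *
plan([490,-310,230],38.6)
a=cv2.imread('pics/scene0.png')[230:310,300:380]
cv2.imwrite('pics/crop2.png',cv2.resize(a,None,fx=7,fy=7,interpolation=cv2.INTER_CUBIC))
E
```

```text
bottom 102 [574.89 -27.72   0.  ] yaw -25.106621905091217
top 102 [576.47 -27.27   8.  ] yaw -24.819908409931017
C from window [601.58 -42.03   0.  ] front line pt [574.43 -29.26   0.  ] n [ 0.9  -0.43  0.  ]
corners local [[-30.15  59.42   8.  ]
 [ 29.13  59.16   8.  ]
 [ 30.75 -60.25   8.  ]
 [-29.47 -59.69   8.  ]]
post [655.87 -67.58   0.  ] post top ray [[655.79 -67.3  170.  ]]
wrist collar top z 128.92830094432878 miss 0.10362379376086818
wrist collar top z 129.37467724705627 miss 0.2361609738115987
top cam collar z 123.08857454822518 miss 2.283549197203114
top cam collar z 123.55040261977824 miss 2.5438155641235105
from [530.75 -30.6  198.02] yaw -26.542499909488697 tooly [ 0. -0. -1.] n 8
[[3.35, -0.39, 1.11, -8.1], [3.48, -0.39, 0.62, -8.1], [3.53, -0.39, 0.12, -8.1], [3.51, -0.39, -0.38, -8.1], [3.42, -0.39, -0.87, -8.1], [3.26, -0.39, -1.35, -8.1], [3.04, -0.4, -1.8, -8.1], [2.75, -0.4, -2.21, -8.1]]
```

View pics/crop2.png

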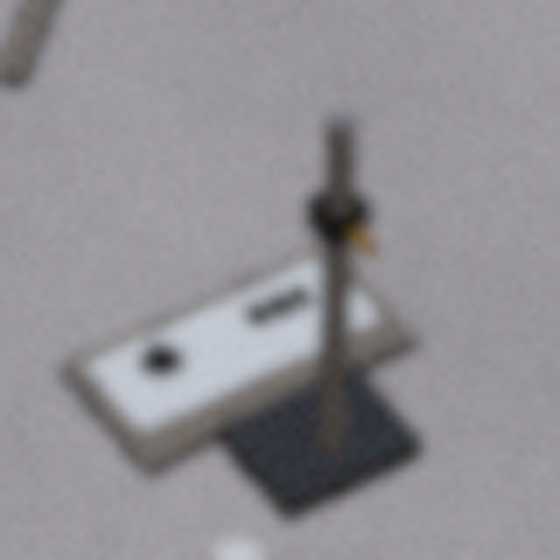

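{"name": "send_rows", "arguments": {
  "targets": [
    [[3.3,-0.4,1.1,-8],[3.5,-0.4,0.6,-8],[3.5,-0.4,0.1,-8],[3.5,-0.4,-0.4,-8],[3.4,-0.4,-0.9,-8],[3.3,-0.4,-1.3,-8],[3.0,-0.4,-1.8,-8],[2.6,0,-2.1,-8],[0,0,0,0]]
  ]
}}

```text
t: 3.45
ee_pos: [490.3, -304.0, 229.9]
tool_rot: [-1.465, 0.671, -0.675]
ft_force: [0.4, -0.2, -0.4]
width: 85.4
```

```bash
python3 - <<'E'
from h import *
c=load('scene0')
for p in((339,212),(340,116)):
    P=np.array([655.8,-67.4,0]); o,d=rays(c,[np.array(p)/7+[300,230]]); A=np.c_[d[0],[0,0,-1]]; s=np.linalg.lstsq(A,P-o,rcond=None)[0]; print(s[1],A@s-(P-o))
c=snap('wrist','w2'); s=observe(); print(s['ee_pos'],s['joint_pos']); plan([488,-308.7,200],38.6)
E
```

```text
125.05706491659878 [ 0.5   0.28 -0.  ]
169.01933060047983 [-0.01 -0.01  0.  ]
[ 490.53 -302.97  229.89] [-0.75  0.05  1.73  0.    1.35 -1.46]
from [ 490.53 -302.97  229.89] yaw 40.678374531048924 tooly [ 0. -0. -1.] n 1
[[0.26, 2.99, -0.57, 2.1]]
```

View pics/w2.png

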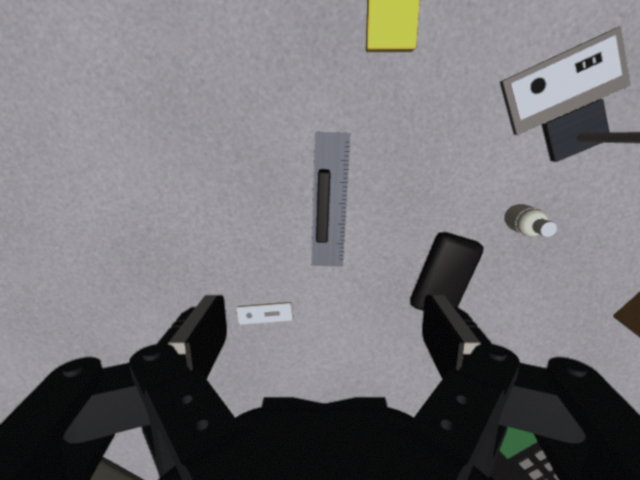

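```bash
python3 - <<'E'
from h import *
c=load('w2'); im=c['img'][125:275,305:360].astype(int)
m=((im.max(2)<60)).astype(np.uint8); n,l,st,ce=cv2.connectedComponentsWithStats(m); k=1+st[1:,4].argmax(); cn=cv2.findContours((l==k).astype(np.uint8),0,1)[0][0]
r=cv2.minAreaRect(cn); print('rib',r, plane(c,[np.array(r[0])+[305,125]],38))
m=((im[...,2]-im[...,0]>=6)|(im.max(2)<128)).astype(np.uint8); m=cv2.morphologyEx(m,cv2.MORPH_OPEN,np.ones((3,3)))
n,l,st,ce=cv2.connectedComponentsWithStats(m); k=1+st[1:,4].argmax(); q=cv2.approxPolyDP(cv2.convexHull(max(cv2.findContours((l==k).astype(np.uint8),0,1)[0],key=cv2.contourArea)),6,True).reshape(-1,2)+[305,125]; print(q.tolist()); 
W=plane(c,q,5); print(W); e=[W[(i+1)%len(W)]-W[i] for i in range(len(W))]; print([(round(np.linalg.norm(v),1),round(np.degrees(np.arctan2(v[1],v[0])),1)) for v in e], W.mean(0))
W=plane(c,[(350,132),(343,265)],5); m=W.mean(0); e=W[0]-W[1]; e/=np.linalg.norm(e); x=np.array([e[1],-e[0],0]); print('grip',m-28*x,'yaw',np.degrees(np.arctan2(x[1],x[0])),np.linalg.norm(W[0]-W[1]))
E
```

```text
rib ((17.640764236450195, 80.05860137939453), (11.635438919067383, 72.23965454101562), 2.045408248901367) [[ 488.13 -303.16   38.  ]]
[[318, 131], [350, 133], [342, 266], [311, 265]]
[[ 434.1  -248.16    5.  ]
 [ 462.51 -226.57    5.  ]
 [ 561.16 -351.24    5.  ]
 [ 530.82 -375.5     5.  ]]
[(np.float64(35.7), np.float64(37.2)), (np.float64(159.0), np.float64(-51.6)), (np.float64(38.8), np.float64(-141.3)), (np.float64(159.9), np.float64(127.2))] [ 497.15 -300.37    5.  ]
grip [ 489.69 -305.14    5.  ] yaw 38.80390022880297 158.6512070259349
```

```bash
python3 -c "
from h import *
plan([489.2,-305,50],38.5,4)"
```

```text
from [ 490.53 -302.97  229.89] yaw 40.678374531048924 tooly [ 0. -0. -1.] n 4
[[0.01, 4.5, -0.06, 0.5], [0.01, 4.5, -0.06, 0.5], [0.01, 4.5, -0.06, 0.5], [0.01, 4.5, -0.06, 0.5]]
```

{"name": "send_rows", "arguments": {
  "targets": [
    [[0,4.5,-0.1,0.6],[0,4.5,0,0.5],[0,4.5,-0.1,0.6],[0,4.0,0,0.5],[0,0,0,0]]
  ]
}}

```text
t: 4.12
ee_pos: [492.1, -296.2, 53.4]
tool_rot: [-1.455, 0.694, -0.704]
ft_force: [0.0, -0.4, 0.3]
width: 85.1
```

```bash
python3 -c "
from h import *
plan([489.2,-305,12],38.5,2)"
```

```text
from [ 492.07 -296.18   53.45] yaw 38.65888493063485 tooly [ 0.01 -0.   -1.  ] n 2
[[0.24, 2.07, -0.39, 0.1], [0.24, 2.07, -0.39, 0.1]]
```

{"name": "send_rows", "arguments": {
  "targets": [
    [[0.3,2.0,-0.4,0],[0.3,2.0,-0.4,0],[0,0,0,0]]
  ]
}}

```text
t: 4.5
ee_pos: [492.4, -307.1, 15.3]
tool_rot: [-1.457, 0.688, -0.708]
ft_force: [0.4, 0.9, -0.0]
width: 85.8
```

```bash
python3 -c "
from h import *
plan([489.2,-305,12],38.5,1)"
```

```text
from [ 492.36 -307.14   15.26] yaw 38.747746146519006 tooly [ 0.01 -0.01 -1.  ] n 1
[[-0.37, 0.32, -0.11, 0.2]]
```

{"name": "send_rows", "arguments": {
  "targets": [
    [[-0.3,0.3,-0.1,0],[0,0,0,0]]
  ]
}}

```text
t: 4.75
ee_pos: [490.2, -306.2, 13.2]
tool_rot: [-1.457, 0.687, -0.71]
ft_force: [-1.0, -0.4, 1.2]
width: 85.4
```

{"name": "send_rows", "arguments": {
  "targets": [
    [[0,0,0,0],[0,0,0,0],[0,0,0,0],[0,0,0,0],[0,0,0,0],[0,0,0,0]]
  ],
  "fingers": 0.5,
  "force": 40
}}

```text
t: 5.5
ee_pos: [491.0, -307.0, 14.7]
tool_rot: [-1.458, 0.685, -0.712]
ft_force: [-0.5, -0.4, 0.7]
width: 9.8
```

```bash
python3 -c "
from h import *
s=observe();print(s['ft_force'],s['width'])
plan([489.2,-305,12],38.5,1)"
```

```text
[-0.49 -0.41  0.67] 9.750349307407081
from [ 490.99 -307.     14.72] yaw 38.72647804372437 tooly [ 0.01 -0.01 -1.  ] n 1
[[-0.27, 0.27, -0.02, 0.2]]
```

{"name": "send_rows", "arguments": {
  "targets": [
    [[0,0,0,0],[0,0,0,0],[0,0,0,0]]
  ]
}}

```text
t: 5.88
ee_pos: [491.0, -307.0, 14.7]
tool_rot: [-1.458, 0.685, -0.712]
ft_force: [-0.4, -0.9, 0.4]
width: 10.0
```

```bash
python3 -c "
from h import *
snap('wrist','w3');s=observe();print(s['ft_force'],s['width'],s['ee_pos'])"
```

```text
[ 0.57 -0.24  0.09] 9.667683314278642 [ 491.01 -307.     14.71]
```

View pics/w3.png

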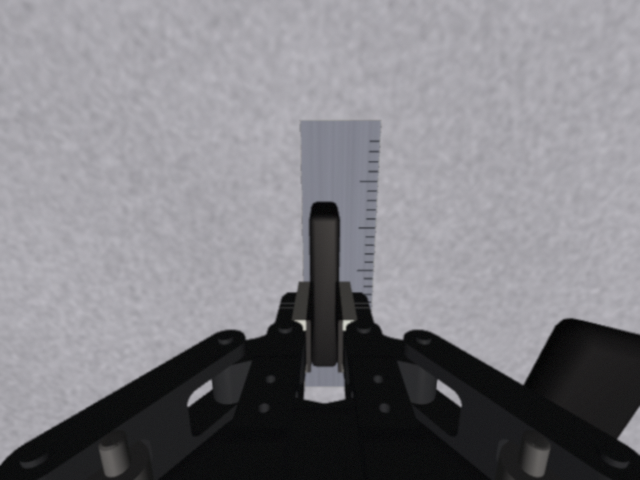

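```bash
cat > m3.py <<'E'
from h import *
c=load('w3'); T=np.array([491.0,-307,14.7]); R=cv2.Rodrigues(np.array([-1.458,.685,-.712]))[0]
L=lambda px,z:(plane(c,px,z)-T)@R
print('rib ends tool',L([(324,204),(324,367)],38)); print('edge tool',L([(380,121),(372,300)],5)); print('far corners',L([(301,121),(380,121)],5),'near end',L([(305,386),(345,386)],5))
plan([491,-307,80],None,2)
E
python3 m3.py
```

```text
rib ends tool [[-45.44 -24.03   0.13]
 [ 38.02 -22.69   0.11]]
edge tool [[-80.43   8.55  27.69]
 [ 17.7   10.13  28.03]]
far corners [[-80.45   8.35 -11.12]
 [-80.43   8.55  27.69]] near end [[ 78.22  10.9  -11.91]
 [ 78.35  11.03  13.44]]
from [ 491.01 -307.     14.71] yaw 38.72539076237941 tooly [ 0.01 -0.01 -1.  ] n 2
[[0.05, -3.26, 0.02, 0.0], [0.05, -3.26, 0.02, 0.0]]
```

{"name": "send_rows", "arguments": {
  "targets": [
    [[0,-3.3,0,0],[0,-3.3,0,0],[0,0,0,0]]
  ]
}}

```text
t: 6.3
ee_pos: [489.1, -305.3, 80.2]
tool_rot: [-1.457, 0.688, -0.71]
ft_force: [-0.0, 0.7, -0.8]
width: 10.3
```

```bash
python3 -c "
from h import *
s=observe();print(s['width'],s['ft_force'])
plan([534,-12,80],-25.1,8)"
```

```text
10.325867977743801 [-0.    0.71 -0.8 ]
from [ 489.09 -305.34   80.25] yaw 38.716177507272405 tooly [ 0.01 -0.01 -1.  ] n 8
[[-2.51, -0.02, 2.73, 8.0], [-2.86, -0.02, 2.36, 8.0], [-3.16, -0.03, 1.94, 8.0], [-3.4, -0.03, 1.48, 8.0], [-3.57, -0.04, 0.99, 8.0], [-3.68, -0.04, 0.49, 8.0], [-3.71, -0.05, -0.03, 8.0], [-3.67, -0.05, -0.54, 8.0]]
```

{"name": "send_rows", "arguments": {
  "targets": [
    [[-2.5,0,2.7,8],[-2.9,0,2.3,8],[-3.2,0,1.9,8],[-3.4,0,1.5,8],[-3.5,0,1.0,8],[-3.7,0,0.5,8],[-3.7,0,0,8],[-3.6,0,-0.6,7.5],[0,0,0,0],[0,0,0,0]]
  ]
}}

```text
t: 7.55
ee_pos: [528.8, -1.8, 60.7]
tool_rot: [-0.957, 1.556, -1.542]
ft_force: [0.6, 0.4, -1.0]
width: 9.9
```

```bash
python3 -c "
from h import *
s=observe();print(s['width'],s['ft_force'])
plan([534,-12,30],-25.1,1)"
```

```text
9.929234524259163 [ 0.59  0.45 -0.98]
from [528.81  -1.81  60.68] yaw -26.98983371120354 tooly [-0.01  0.   -1.  ] n 1
[[0.66, 3.06, 0.96, -1.9]]
```

{"name": "send_rows", "arguments": {
  "targets": [
    [[0.6,2.0,0.5,-1.8],[0,1.0,0,0],[0,0,0,0]]
  ]
}}

```text
t: 7.92
ee_pos: [529.3, -11.6, 28.6]
tool_rot: [-0.977, 1.537, -1.521]
ft_force: [0.2, 0.2, -0.9]
width: 9.8
```

```bash
cat > st.py <<'E'
from h import *
C=np.array([601.6,-42.1,0]); RC=cv2.Rodrigues(np.array([0,0,np.radians(-25.1)]))[0]
s=observe(); R=cv2.Rodrigues(s['tool_rot'])[0]; print('local TCP',(s['ee_pos']-C)@RC,'yaw',np.degrees(np.arctan2(R[1,2],R[0,2])),'tool y,z in C',R[:,1]@RC,R[:,2]@RC,'w',s['width'],'F local',s['ft_force']@RC)
E
python3 st.py
```

```text
local TCP [-78.4   -3.03  28.59] yaw -25.278114028508778 tool y,z in C [-0.01 -0.   -1.  ] [ 1.   -0.   -0.01] w 9.833135319422281 F local [ 0.11  0.22 -0.85]
```

{"name": "send_rows", "arguments": {
  "targets": [
    [[0,1.2,0.5,0],[0,0,0.6,0],[0,0,0,0]]
  ]
}}

```text
t: 8.3
ee_pos: [540.8, -17.1, 16.7]
tool_rot: [-0.975, 1.535, -1.522]
ft_force: [0.6, -0.0, -0.2]
width: 10.0
```

```bash
python3 st.py; python3 -c "
from h import *
snap('wrist','w4')"
```

```text
local TCP [-65.63  -3.15  16.73] yaw -25.31822577275878 tool y,z in C [-0.01 -0.   -1.  ] [ 1.   -0.   -0.01] w 9.984435992217346 F local [ 0.57  0.24 -0.18]
```

View pics/w4.png

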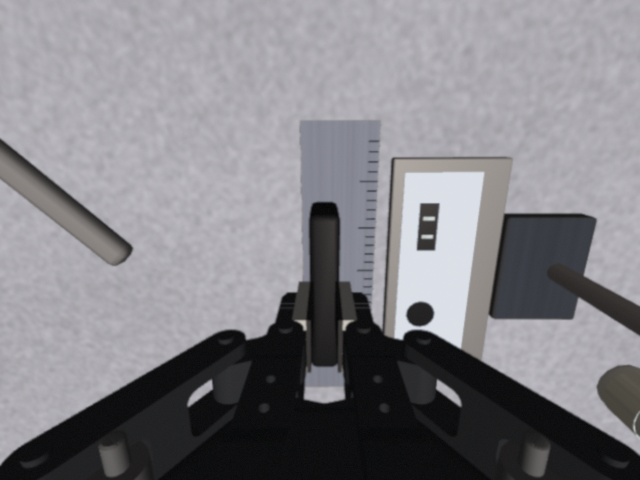

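{"name": "send_rows", "arguments": {
  "targets": [
    [[0,0.1,0.3,0],[0,0,0.3,0],[0,0,0,0]]
  ]
}}

```text
t: 8.72
ee_pos: [546.5, -19.6, 15.9]
tool_rot: [-0.975, 1.535, -1.522]
ft_force: [-0.3, -0.5, -1.5]
width: 9.6
```

```bash
python3 st.py
```

```text
local TCP [-59.43  -2.99  15.95] yaw -25.2979085514103 tool y,z in C [-0.01 -0.   -1.  ] [ 1.   -0.   -0.01] w 9.57553570043952 F local [-0.05 -0.59 -1.48]
```

{"name": "send_rows", "arguments": {
  "targets": [
    [[0,0.1,0.15,0],[0,0,0,0]]
  ]
}}

```text
t: 8.98
ee_pos: [547.5, -20.0, 15.1]
tool_rot: [-0.976, 1.536, -1.521]
ft_force: [-0.7, -0.1, -0.9]
width: 9.8
```

```bash
python3 st.py
```

```text
local TCP [-58.35  -2.97  15.11] yaw -25.289888067459202 tool y,z in C [-0.01 -0.   -1.  ] [ 1.   -0.   -0.01] w 9.810196991673154 F local [-0.59 -0.37 -0.9 ]
```

{"name": "send_rows", "arguments": {
  "targets": [
    [[0,0.1,0.15,0],[0,0,0,0]]
  ]
}}

```text
t: 9.22
ee_pos: [547.5, -20.0, 15.1]
tool_rot: [-0.98, 1.54, -1.518]
ft_force: [-0.3, -0.3, -1.7]
width: 9.6
```

```bash
python3 st.py
```

```text
local TCP [-58.42  -2.93  15.09] yaw -25.262906228802407 tool y,z in C [-0.02 -0.   -1.  ] [ 1.   -0.   -0.02] w 9.590630502655111 F local [-0.13 -0.38 -1.68]
```

```bash
python3 - <<'E'
from h import *
c=snap('wrist','w5'); a=c['img'][130:340,280:440][:,:,::-1]
cv2.imwrite('pics/crop5.png',cv2.resize(a,None,fx=2.8,fy=2.8,interpolation=cv2.INTER_CUBIC))
E
```

```text
(no output)
```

View pics/crop5.png

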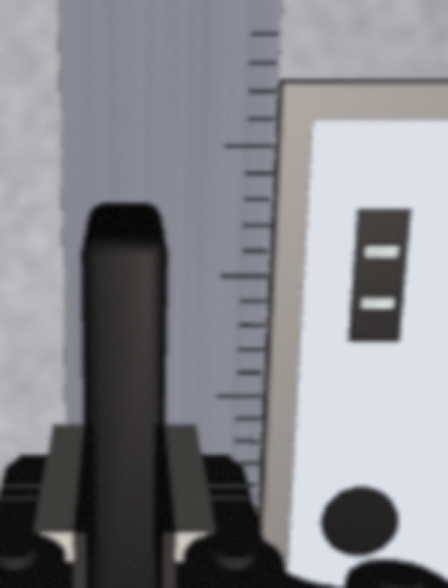

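{"name": "send_rows", "arguments": {
  "targets": [
    [[0,0,0,0],[0,0,0,0],[0,0,0,0],[0,0,0,0]]
  ],
  "fingers": 5
}}

```text
t: 9.78
ee_pos: [548.6, -20.4, 15.1]
tool_rot: [-0.977, 1.538, -1.52]
ft_force: [0.1, 0.4, 0.7]
width: 49.9
```

{"name": "send_rows", "arguments": {
  "targets": [
    [[0,-2,0,0],[0,-4,0,0],[0,-4,0,0],[0,-4,0,0],[0,-4,0,0],[0,0,0,0]]
  ]
}}

```text
t: 10.52
ee_pos: [552.2, -21.2, 208.5]
tool_rot: [-0.972, 1.531, -1.523]
ft_force: [0.4, -0.6, -0.3]
width: 50.0
```

```bash
python3 - <<'E'
from h import *
t=load('top0'); r=plane(t,[(148.5,239.5),(137,293.5)],12); d=r[0]-r[1]; print(r,np.degrees(np.arctan2(d[1],d[0])))
snap('wrist','w6'); print(observe()['joint_pos'])
plan([400,200,230],40,8); plan([480,290,230],80)
E
```

```text
[[541.2  318.32  12.  ]
 [419.17 337.46  12.  ]] -8.915742867502338
[-0.24  0.02  1.81 -0.    1.32  0.2 ]
from [551.04 -20.92 206.27] yaw -25.27765248531276 tooly [-0.01  0.   -1.  ] n 8
[[-1.69, -0.27, -2.89, -8.2], [-2.08, -0.28, -2.62, -8.2], [-2.43, -0.28, -2.3, -8.2], [-2.73, -0.28, -1.93, -8.2], [-2.98, -0.29, -1.52, -8.2], [-3.17, -0.29, -1.08, -8.2], [-3.29, -0.3, -0.62, -8.2], [-3.34, -0.3, -0.15, -8.2]]
from [551.04 -20.92 206.27] yaw -25.27765248531276 tooly [-0.01  0.   -1.  ] n 12
[[-2.09, -0.19, -1.64, -8.8], [-2.32, -0.19, -1.31, -8.8], [-2.49, -0.19, -0.94, -8.8], [-2.6, -0.2, -0.55, -8.8], [-2.65, -0.2, -0.14, -8.8], [-2.64, -0.21, 0.26, -8.8], [-2.57, -0.21, 0.66, -8.8], [-2.44, -0.21, 1.05, -8.8], [-2.25, -0.22, 1.41, -8.8], [-2.01, -0.22, 1.74, -8.8], [-1.72, -0.22, 2.02, -8.8], [-1.39, -0.22, 2.26, -8.8]]
```

```bash
python3 - <<'E'
from h import *
plan([467,325,200],-99,9)
E
```

```text
from [551.04 -20.92 206.27] yaw -25.27765248531276 tooly [-0.01  0.   -1.  ] n 9
[[-3.08, 0.09, -2.48, 8.2], [-2.69, 0.09, -2.9, 8.2], [-2.25, 0.1, -3.25, 8.2], [-1.76, 0.1, -3.54, 8.2], [-1.24, 0.1, -3.75, 8.2], [-0.69, 0.11, -3.89, 8.2], [-0.13, 0.11, -3.95, 8.2], [0.43, 0.11, -3.93, 8.2], [0.99, 0.11, -3.83, 8.2]]
```

{"name": "send_rows", "arguments": {
  "targets": [
    [[-3.1,0,-2.5,8],[-2.7,0,-2.9,8],[-2.2,0,-3.2,8],[-1.8,0,-3.5,8],[-1.2,0,-3.7,8],[-0.7,0,-3.9,8],[-0.1,0,-3.9,8],[0.4,0,-3.9,8],[1.0,0,-3.8,8],[0,0,0,0]]
  ],
  "fingers": 6
}}

```text
t: 11.82
ee_pos: [457.9, 331.7, 196.6]
tool_rot: [-0.148, -2.112, 2.122]
ft_force: [0.5, 0.1, 0.1]
width: 60.0
```

```bash
python3 - <<'E'
from h import *
s=observe(); print(s['joint_pos'])
plan([467,329,180],-99)
snap('wrist','w7')
E
```

```text
[0.42 0.08 1.77 0.01 1.33 2.16]
from [457.95 331.69 196.55] yaw -99.81469495592106 tooly [-0.03 -0.   -1.  ] n 1
[[-0.99, 1.63, 0.1, -0.8]]
```

View pics/w7.png

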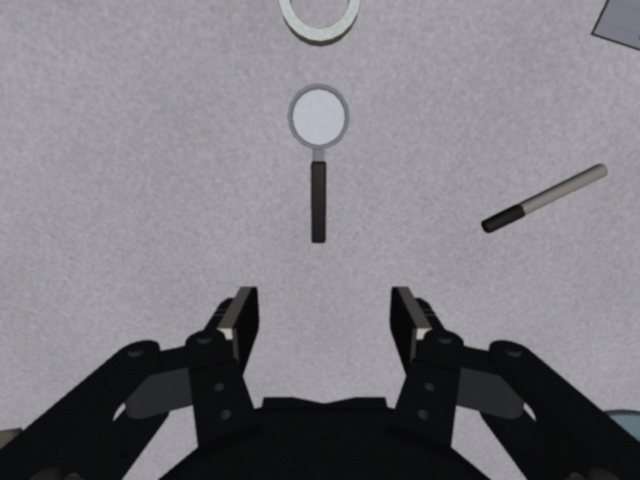

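```bash
python3 - <<'E'
from h import *
c=load('w7'); L=plane(c,[(319,117)],16)[0]; H=plane(c,[(318.5,163),(318.5,242)],16); print(L,H)
b=c['img'][150:255,300:340].max(2)<70; ys,xs=np.nonzero(b); print(ys.min()+150,ys.max()+150,xs.mean()+300)
d=L-H[1]; u=d/np.linalg.norm(d); th=np.degrees(np.arctan2(u[1],u[0])); print('yaw',th,np.linalg.norm(H[0]-H[1]),'grip',L-75*u, H[1]+55*u)
g=L-75*u; plan([g[0],g[1],50],th-90,4)
E
```

```text
[543.89 320.45  16.  ] [[501.12 328.57  16.  ]
 [418.02 343.39  16.  ]]
161 242 318.2705882352941
yaw -10.329761413551218 84.41319590566795 grip [470.1 333.9  16. ] [472.13 333.53  16.  ]
from [458.25 330.6  196.38] yaw -99.85074442396134 tooly [-0.03 -0.   -1.  ] n 4
[[-0.39, 3.65, -0.16, 0.1], [-0.39, 3.65, -0.16, 0.1], [-0.39, 3.65, -0.16, 0.1], [-0.39, 3.65, -0.16, 0.1]]
```

{"name": "send_rows", "arguments": {
  "targets": [
    [[-0.4,3.6,-0.1,0],[-0.4,3.6,-0.1,0],[-0.4,3.6,-0.2,0.5],[-0.4,3.6,-0.1,0],[0,0,0,0]]
  ]
}}

```text
t: 12.5
ee_pos: [470.7, 326.3, 46.5]
tool_rot: [-0.155, -2.102, 2.12]
ft_force: [-0.2, 0.5, 0.0]
width: 59.8
```

```bash
python3 - <<'E'
from h import *
plan([471,333.8,5],-100.3,2)
E
```

```text
from [470.68 326.31  46.46] yaw -100.37531206636825 tooly [-0.04 -0.01 -1.  ] n 2
[[-0.02, 2.07, -0.4, -0.0], [-0.02, 2.07, -0.4, -0.0]]
```

{"name": "send_rows", "arguments": {
  "targets": [
    [[0,2.0,-0.4,0],[0,1.9,-0.4,0],[0,0,0,0]]
  ]
}}

```text
t: 12.88
ee_pos: [473.6, 333.4, 10.0]
tool_rot: [-0.161, -2.105, 2.119]
ft_force: [-0.3, -0.3, 1.1]
width: 60.2
```

```bash
python3 - <<'E'
from h import *
plan([471,333.8,5],-100.3,1)
E
```

```text
from [473.64 333.43   9.97] yaw -100.43111197813896 tooly [-0.03 -0.   -1.  ] n 1
[[0.25, 0.5, 0.01, -0.1]]
```

{"name": "send_rows", "arguments": {
  "targets": [
    [[0.2,0.5,0,0],[0,0,0,0]]
  ]
}}

```text
t: 13.12
ee_pos: [472.7, 334.2, 6.7]
tool_rot: [-0.163, -2.108, 2.119]
ft_force: [-0.0, -0.1, -0.8]
width: 59.9
```

{"name": "send_rows", "arguments": {
  "targets": [
    [[0,0,0,0],[0,0,0,0],[0,0,0,0],[0,0,0,0],[0,0,0,0],[0,0,0,0],[0,0,0,0]]
  ],
  "fingers": 0.6,
  "force": 80
}}

```text
t: 14.0
ee_pos: [473.6, 334.6, 8.1]
tool_rot: [-0.165, -2.11, 2.119]
ft_force: [-0.7, 0.6, -0.5]
width: 6.5
```

```bash
cat > lens.py <<'E'
import sys
from h import *
f=sys.argv[1]; c=snap('wrist',f); s=observe(); R=cv2.Rodrigues(s['tool_rot'])[0]; T=s['ee_pos']
im=c['img'].astype(int)
print('tcp',T,'w',s['width'],'tooly',R[:,1],'tilt',np.degrees(np.arccos(-R[2,1])))
E
python3 lens.py w8
```

```text
tcp [473.6  334.64   8.07] w 5.825169231000199 tooly [-0.03 -0.   -1.  ] tilt 1.4883168826556636
```

View pics/w8.png

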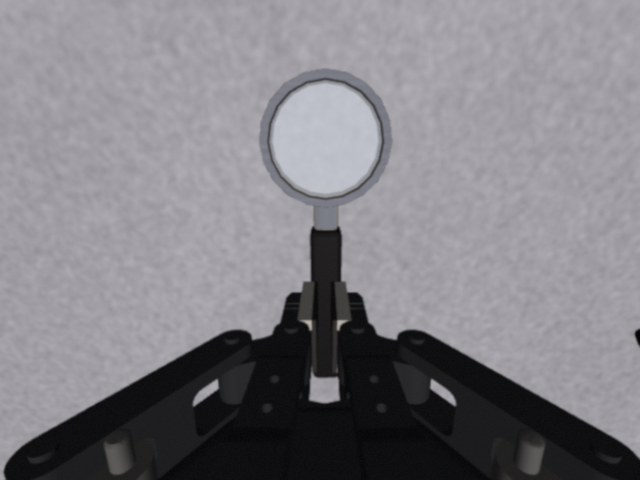

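{"name": "send_rows", "arguments": {
  "targets": [
    [[0,0,0,0],[0,0,0,0],[0,0,0,0],[0,0.6,0,0],[0,0,0,0]]
  ],
  "fingers": 3.5
}}

```text
t: 14.68
ee_pos: [473.3, 334.6, 1.5]
tool_rot: [-0.165, -2.11, 2.119]
ft_force: [0.4, -0.2, 0.5]
width: 34.9
```

```bash
python3 lens.py w9
```

```text
tcp [473.56 334.68   1.83] w 35.34950027172532 tooly [-0.03 -0.   -1.  ] tilt 1.472018194699001
```

{"name": "send_rows", "arguments": {
  "targets": [
    [[0,0,0,0],[0,0,0,0],[0,0,0,0],[0,0,0,0],[0,0,0,0],[0,0,0,0]]
  ],
  "fingers": 0,
  "force": 60
}}

```text
t: 15.48
ee_pos: [473.9, 334.8, 2.1]
tool_rot: [-0.166, -2.111, 2.118]
ft_force: [-0.4, -0.7, -0.8]
width: 0.1
```

```bash
python3 lens.py w10; python3 - <<'E'
from h import *
c=load('w10'); im=c['img'].astype(int)
for r in (245,265,300,330,350): print(r,im[r,296:356:2].max(1).tolist())
print(observe()['ft_force'])
E
```

```text
tcp [473.79 334.84   2.12] w -0.34009675099255365 tooly [-0.03 -0.   -1.  ] tilt 1.4399282502625095
245 [164, 169, 172, 172, 169, 165, 158, 79, 24, 27, 31, 33, 34, 34, 32, 32, 33, 33, 34, 34, 34, 30, 24, 78, 152, 158, 160, 162, 163, 161]
265 [171, 169, 167, 166, 164, 161, 159, 115, 22, 30, 30, 31, 32, 32, 32, 32, 34, 33, 32, 31, 33, 28, 24, 97, 156, 157, 155, 156, 160, 163]
300 [15, 15, 15, 16, 12, 20, 55, 67, 65, 66, 66, 67, 46, 12, 11, 12, 48, 66, 66, 65, 66, 65, 54, 19, 17, 15, 16, 17, 17, 22]
330 [37, 38, 39, 40, 36, 27, 14, 15, 16, 17, 18, 89, 77, 55, 53, 54, 79, 87, 19, 15, 17, 16, 17, 27, 35, 39, 39, 40, 38, 31]
350 [16, 18, 16, 14, 12, 15, 15, 17, 14, 14, 19, 24, 43, 52, 53, 52, 41, 20, 14, 13, 14, 14, 14, 18, 13, 15, 16, 15, 15, 18]
[ 0.15 -0.41  0.62]
```

{"name": "send_rows", "arguments": {
  "targets": [
    [[0,0,0,0],[0,0,0,0],[0,0,0,0],[0,0.15,0,0],[0,0,0,0]]
  ],
  "fingers": 3
}}

```text
t: 16.15
ee_pos: [473.7, 334.8, 0.5]
tool_rot: [-0.166, -2.111, 2.119]
ft_force: [0.5, 0.2, -0.0]
width: 29.9
```

{"name": "send_rows", "arguments": {
  "targets": [
    [[0,0,0,0],[0,0,0,0],[0,0,0,0],[0,0,0,0],[0,0,0,0],[0,0,0,0]]
  ],
  "fingers": 1.2,
  "force": 25
}}

```text
t: 16.9
ee_pos: [473.8, 334.8, 0.5]
tool_rot: [-0.166, -2.111, 2.119]
ft_force: [0.0, 0.4, 0.2]
width: 12.4
```

```bash
python3 lens.py w11; python3 - <<'E'
from h import *
c=load('w11'); im=c['img'].astype(int)
for r in (265,300,330): print(r,im[r,296:356:2].max(1).tolist())
print(observe()['ft_force'],observe()['width'])
E
```

```text
tcp [473.78 334.8    0.5 ] w 11.664125320597991 tooly [-0.03 -0.   -1.  ] tilt 1.4392911823330594
265 [176, 174, 172, 169, 164, 161, 157, 95, 23, 29, 32, 33, 31, 34, 32, 33, 34, 34, 32, 34, 33, 31, 24, 81, 157, 161, 161, 162, 164, 167]
300 [68, 68, 67, 68, 63, 24, 14, 11, 18, 25, 29, 32, 31, 32, 30, 31, 34, 33, 34, 32, 29, 14, 13, 24, 62, 69, 68, 68, 67, 65]
330 [16, 18, 69, 97, 61, 52, 21, 26, 21, 27, 29, 31, 32, 30, 31, 30, 31, 31, 30, 30, 28, 14, 22, 52, 60, 98, 69, 17, 17, 16]
[ 0.08  0.43 -0.3 ] 11.664125320597991
```

{"name": "send_rows", "arguments": {
  "targets": [
    [[0,0,0,0],[0,0,0,0],[0,0,0,0],[0,0,0,0]]
  ],
  "fingers": 0,
  "force": 25
}}

```text
t: 17.45
ee_pos: [473.8, 334.8, 0.5]
tool_rot: [-0.166, -2.111, 2.119]
ft_force: [0.1, -0.1, 0.1]
width: 0.1
```

{"name": "send_rows", "arguments": {
  "targets": [
    [[0,-1,0,0],[0,-1,0,0],[0,0,0,0]]
  ]
}}

```text
t: 17.82
ee_pos: [474.8, 335.1, 22.5]
tool_rot: [-0.167, -2.112, 2.118]
ft_force: [-0.2, -0.4, -1.0]
width: -0.1
```

```bash
python3 lens.py w12
```

```text
tcp [474.46 334.93  22.  ] w -0.28123894425588436 tooly [-0.02 -0.   -1.  ] tilt 1.4211033461104936
```

```bash
cat > lc.py <<'E'
import sys
from h import *
for f in sys.argv[1:]:
    c=load(f); hsv=c['img'].astype(int); m=((hsv.min(2)>195)).astype(np.uint8); m[260:]=0
    m=cv2.morphologyEx(m,cv2.MORPH_OPEN,np.ones((5,5)))
    n,l,st,ce=cv2.connectedComponentsWithStats(m); k=1+st[1:,4].argmax(); print(f,ce[k],st[k])
    im=c['img'].astype(int).max(2)
    for r in (250,270,290,310,330,350): print(r,im[r,288:364:2].tolist())
    print('col', im[205:400:5,int(round(ce[k][0]))].tolist())
E
python3 lc.py w11 w12
```

```text
Traceback (most recent call last):
  File "lc.py", line 6, in <module>
    n,l,st,ce=cv2.connectedComponentsWithStats(m); k=1+st[1:,4].argmax(); print(f,ce[k],st[k])
                                                       ~~~~~~~~~~~~~~~^^
ValueError: attempt to get argmax of an empty sequence
```

```bash
python3 - <<'E'
from h import *
c=load('w8'); print('inside',c['img'][138,326],'table',c['img'][138,200],'frame',c['img'][138,265])
E
sed -i 's/m=((hsv.min(2)>195))/m=((hsv.min(2)>182)\&(hsv[...,2]-hsv[...,0]>=3))/' lc.py; python3 lc.py w8 w11 w12
```

```text
inside [189 191 200] table [165 163 169] frame [121 121 132]
w8 [324.97 138.22] [ 274   84  103  109 8783]
250 [168, 169, 171, 172, 173, 173, 172, 168, 165, 165, 162, 100, 23, 29, 33, 32, 33, 35, 33, 35, 35, 34, 35, 33, 33, 26, 48, 143, 165, 163, 160, 161, 163, 163, 162, 163, 164, 165]
270 [173, 176, 174, 168, 162, 157, 158, 165, 169, 172, 171, 123, 24, 29, 31, 32, 32, 33, 33, 33, 33, 32, 33, 34, 33, 26, 65, 163, 169, 169, 169, 167, 168, 169, 168, 168, 167, 164]
290 [164, 162, 162, 163, 165, 166, 160, 97, 66, 65, 65, 66, 63, 26, 12, 26, 32, 30, 31, 32, 32, 26, 15, 28, 62, 67, 66, 67, 67, 100, 160, 167, 167, 167, 166, 167, 166, 165]
310 [18, 15, 18, 19, 15, 36, 63, 66, 66, 67, 66, 65, 40, 14, 11, 24, 30, 31, 30, 30, 30, 22, 11, 13, 40, 63, 66, 66, 66, 67, 64, 35, 18, 17, 15, 17, 15, 18]
330 [39, 42, 43, 40, 33, 21, 15, 15, 16, 16, 35, 96, 66, 52, 32, 25, 28, 29, 30, 29, 29, 24, 34, 52, 68, 96, 35, 17, 14, 15, 17, 20, 32, 39, 41, 41, 41, 38]
350 [13, 12, 14, 15, 15, 14, 16, 14, 14, 16, 21, 19, 42, 52, 33, 26, 29, 28, 29, 28, 27, 26, 33, 51, 41, 19, 15, 12, 14, 14, 13, 15, 13, 17, 16, 1
[... 1926 characters left out ...]
156, 161, 162, 164, 169, 169, 168, 164, 163, 163, 159]
310 [157, 112, 25, 21, 21, 20, 20, 19, 21, 39, 63, 65, 66, 65, 65, 64, 40, 13, 13, 10, 41, 64, 66, 66, 66, 67, 63, 37, 20, 21, 21, 20, 18, 19, 26, 119, 162, 160]
330 [15, 16, 17, 30, 37, 37, 39, 38, 37, 27, 15, 17, 12, 16, 19, 88, 79, 52, 53, 54, 80, 87, 17, 15, 13, 17, 16, 25, 36, 37, 39, 40, 37, 31, 18, 12, 18, 14]
350 [17, 14, 15, 13, 17, 15, 15, 13, 14, 17, 15, 16, 14, 14, 19, 26, 43, 53, 52, 51, 39, 21, 14, 15, 14, 17, 14, 17, 12, 15, 14, 16, 16, 14, 15, 16, 16, 15]
col [133, 135, 134, 133, 29, 32, 34, 35, 35, 33, 35, 35, 33, 31, 32, 32, 15, 14, 13, 14, 17, 10, 12, 30, 53, 54, 53, 52, 52, 51, 52, 52, 51, 51, 153, 161, 167, 160, 159]
```

```bash
python3 - <<'E'
from h import *
for f,T in(('w12',[474.46,334.93,22.0]),('w11',[473.78,334.8,.5])):
    c=load(f); R=cv2.Rodrigues(np.array([-.166,-2.111,2.119]))[0]
    for y in (0,-10,-19,-30,-40): print(f,y,proj(c,np.array(T)+np.array([[-11,y,0],[11,y,0],[-11,y,8],[-11,y,-8]])@R.T).tolist())
    im=c['img'].astype(int).max(2)
    for x in (300,306,310,316,320,326,332,336,340): print(x,im[270:360:3,x].tolist())
E
```

```text
w12 0 [[324.0528659233418, 261.13756760082407], [324.0526075952477, 298.760350913116], [339.14959024228324, 261.1496004928867], [308.95910316628016, 261.12705204055135]]
w12 -10 [[324.0119681829762, 268.2002725221223], [324.0131626220409, 307.6547640707388], [339.9738604842133, 268.2140212288027], [308.05337855320244, 268.18872741648596]]
w12 -19 [[323.9709348939841, 275.2868786667674], [323.9737335315927, 316.5472776021294], [340.8011141533609, 275.3024876537058], [307.1444184572057, 275.27428519281665]]
w12 -30 [[323.91428833417297, 285.0707674511885], [323.9195396445625, 328.7724607479506], [341.9435545574361, 285.0891807073302], [305.88921140224494, 285.0567101080976]]
w12 -40 [[323.8552997736033, 295.26016095114954], [323.86339426883274, 341.44120047996546], [343.1337400025643, 295.28179628713644], [304.58163289328843, 295.24457090930855]]
300 [166, 168, 169, 164, 166, 166, 168, 153, 19, 13, 14, 35, 15, 36, 17, 16, 16, 15, 17, 16, 39, 33, 16, 14, 16, 15, 16, 18, 14, 10]
306 [167, 170, 168, 171, 166, 163, 163, 151, 18, 16, 21, 39, 28, 44, 41, 48, 51, 25, 15, 19, 27, 15, 15, 15, 1
[... 2208 characters left out ...]
, 31, 30, 28, 29, 29, 28, 29, 31, 29, 29, 27, 29, 29, 29, 27, 27, 28, 27, 27]
320 [34, 34, 31, 33, 33, 32, 30, 31, 32, 33, 31, 30, 30, 31, 31, 31, 32, 30, 31, 30, 32, 29, 30, 31, 30, 30, 30, 28, 29, 28]
326 [34, 33, 32, 33, 32, 33, 31, 31, 32, 31, 31, 33, 31, 31, 31, 32, 30, 32, 31, 31, 30, 32, 30, 30, 28, 28, 28, 30, 30, 29]
332 [35, 33, 32, 33, 32, 34, 33, 32, 32, 32, 34, 34, 31, 31, 30, 31, 32, 31, 31, 32, 30, 30, 31, 28, 28, 30, 29, 29, 30, 27]
336 [32, 33, 33, 33, 31, 30, 28, 28, 27, 27, 29, 27, 25, 26, 26, 25, 26, 26, 25, 28, 28, 28, 28, 30, 28, 28, 27, 28, 29, 27]
340 [25, 25, 25, 25, 27, 22, 19, 14, 14, 12, 13, 13, 13, 16, 11, 7, 8, 24, 22, 22, 22, 22, 28, 27, 27, 27, 27, 32, 34, 33]
```

{"name": "send_rows", "arguments": {
  "targets": [
    [[0,0,0,0],[0,0,0,0],[0,0,0,0],[0,1.0,0,0],[0,1.0,0,0],[0,0,0,0]]
  ],
  "fingers": 3.5
}}

```text
t: 18.62
ee_pos: [472.6, 334.3, -0.9]
tool_rot: [-0.164, -2.109, 2.119]
ft_force: [-0.2, 0.4, -0.0]
width: 34.6
```

{"name": "send_rows", "arguments": {
  "targets": [
    [[0,0.3,0,0],[0,0,0,0]]
  ]
}}

```text
t: 18.88
ee_pos: [472.5, 334.2, -4.3]
tool_rot: [-0.163, -2.109, 2.119]
ft_force: [0.1, -0.4, 0.2]
width: 35.0
```

{"name": "send_rows", "arguments": {
  "targets": [
    [[0,0.3,0,0],[0,0,0,0]]
  ]
}}

```text
t: 19.12
ee_pos: [472.7, 334.4, -7.1]
tool_rot: [-0.164, -2.109, 2.119]
ft_force: [0.0, 0.3, -0.4]
width: 35.1
```

{"name": "send_rows", "arguments": {
  "targets": [
    [[0,0.3,0,0],[0,0,0,0]]
  ]
}}

```text
t: 19.38
ee_pos: [472.8, 334.4, -10.1]
tool_rot: [-0.165, -2.11, 2.119]
ft_force: [-0.6, 0.2, -0.5]
width: 34.8
```

{"name": "send_rows", "arguments": {
  "targets": [
    [[0,0,0,0],[0,0,0,0],[0,0,0,0],[0,0,0,0],[0,0,0,0]]
  ],
  "fingers": 0.5,
  "force": 30
}}

```text
t: 20.0
ee_pos: [473.0, 334.5, -10.0]
tool_rot: [-0.165, -2.11, 2.119]
ft_force: [0.4, -0.7, 0.3]
width: 14.5
```

{"name": "send_rows", "arguments": {
  "targets": [
    [[0,0,0,0],[0,0,0,0]]
  ]
}}

```text
t: 20.25
ee_pos: [473.0, 334.5, -9.9]
tool_rot: [-0.165, -2.11, 2.119]
ft_force: [0.6, 0.2, -0.9]
width: 14.7
```

{"name": "send_rows", "arguments": {
  "targets": [
    [[0,0,0,0],[0,0,0,0],[0,0,0,0],[0,0.3,0,0],[0,0,0,0]]
  ],
  "fingers": 3
}}

```text
t: 20.88
ee_pos: [472.8, 334.5, -13.3]
tool_rot: [-0.165, -2.11, 2.119]
ft_force: [0.3, -0.4, -0.4]
width: 29.9
```

{"name": "send_rows", "arguments": {
  "targets": [
    [[0,0,0,0],[0,0,0,0],[0,0,0,0],[0,0,0,0],[0,0,0,0],[0,0,0,0]]
  ],
  "fingers": 0.5
}}

```text
t: 21.62
ee_pos: [472.9, 334.6, -13.1]
tool_rot: [-0.165, -2.11, 2.119]
ft_force: [0.4, -0.5, 0.2]
width: 14.9
```

{"name": "send_rows", "arguments": {
  "targets": [
    [[0,0,0,0],[0,0,0,0]]
  ],
  "force": 45
}}

```text
t: 21.88
ee_pos: [473.1, 334.6, -13.0]
tool_rot: [-0.165, -2.11, 2.119]
ft_force: [0.1, -0.7, 0.7]
width: 13.9
```

```bash
cat > lf.py <<'E'
import sys
from h import *
# frame outer: steel ring darker than counter; lens bright. report ring via ellipse fit of lens-hole dark rim + TCP
for f in sys.argv[1:]:
    c=snap('wrist',f); s=observe(); R=cv2.Rodrigues(s['tool_rot'])[0]; T=s['ee_pos']
    g=cv2.GaussianBlur(c['img'][...,1],(3,3),0).astype(float); ctr=np.array([325.,138.])
    for it in range(4):
        P=[]
        for a in np.linspace(0,2*np.pi,120,endpoint=False):
            if abs(a-np.pi/2)<.4: continue
            rr=np.arange(40,85,.25); xy=ctr+rr[:,None]*[np.cos(a),np.sin(a)]
            v=cv2.remap(g.astype(np.float32),xy[:,:1].astype(np.float32),xy[:,1:].astype(np.float32),1).ravel()
            k=v.argmin(); P.append(xy[k])
        e=cv2.fitEllipseAMS(np.array(P,np.float32)); ctr=np.array(e[0])
    print(f,'tcp',T,'w',s['width'],'tooly',R[:,1],'\nellipse',e,'rms r',np.std(np.linalg.norm(np.array(P)-ctr,axis=1)))
    o,d=rays(c,[ctr]); d=d[0]; 
    for dz in (21,29): print(' lens at TCP z+',dz, (o+d*((T[2]+dz-o[2])/d[2])-T), 'tool', (o+d*((T[2]+dz-o[2])/d[2])-T)@R)
    print(' F',s['ft_force'])
E
python3 lf.py w13
```

```text
w13 tcp [473.07 334.61 -13.02] w 14.38595610940696 tooly [-0.03 -0.   -1.  ] 
ellipse ((324.0600280761719, 137.4058837890625), (131.93093872070312, 137.9171600341797), 0.055014945566654205) rms r 1.0275536289205567
 lens at TCP z+ 21 [ 72.74 -13.44  21.  ] tool [-73.42 -22.86   0.2 ]
 lens at TCP z+ 29 [ 72.95 -13.43  29.  ] tool [-73.42 -30.86   0.21]
 F [-0.84 -0.02  0.13]
```

{"name": "send_rows", "arguments": {
  "targets": [
    [[0,-1,0,0],[0,-1,0,0],[0,0,0,0]]
  ]
}}

```text
t: 22.3
ee_pos: [473.4, 334.6, 8.3]
tool_rot: [-0.165, -2.11, 2.119]
ft_force: [1.0, -0.4, -0.9]
width: 14.3
```

```bash
python3 lf.py w14
```

```text
w14 tcp [473.   334.42   7.77] w 14.247577702068163 tooly [-0.03 -0.   -1.  ] 
ellipse ((324.0494384765625, 137.3945770263672), (131.76010131835938, 137.6202392578125), 0.29765021800994873) rms r 1.0067733578757359
 lens at TCP z+ 21 [ 73.15 -13.28  21.  ] tool [-73.76 -22.96  -0.02]
 lens at TCP z+ 29 [ 73.36 -13.27  29.  ] tool [-73.76 -30.96  -0.01]
 F [-0.67  0.73 -1.32]
```

```bash
python3 -c "
from h import *
plan([473,334.5,120],None,3); plan([525,20,120],None,8)"
```

```text
from [473.   334.42   7.77] yaw -100.41091765538164 tooly [-0.03 -0.   -1.  ] n 3
[[0.1, -3.74, 0.02, 0.0], [0.1, -3.74, 0.02, 0.0], [0.1, -3.74, 0.02, 0.0]]
from [473.   334.42   7.77] yaw -100.41091765538164 tooly [-0.03 -0.   -1.  ] n 8
[[-1.31, -1.41, 3.76, 0.0], [-1.31, -1.41, 3.76, 0.0], [-1.31, -1.41, 3.76, 0.0], [-1.31, -1.41, 3.76, 0.0], [-1.31, -1.41, 3.76, 0.0], [-1.31, -1.41, 3.76, 0.0], [-1.31, -1.41, 3.76, 0.0], [-1.31, -1.41, 3.76, 0.0]]
```

{"name": "send_rows", "arguments": {
  "targets": [
    [[0,-1.5,0,0],[0.1,-2,0,0],[0.1,-2,0,0],[0.1,-2,0,0],[0.1,-2,0,0],[0,-1.5,0,0],[0,0,0,0]]
  ]
}}

```text
t: 23.22
ee_pos: [473.1, 336.0, 128.7]
tool_rot: [-0.169, -2.114, 2.118]
ft_force: [-0.3, -0.1, -0.7]
width: 14.4
```

{"name": "send_rows", "arguments": {
  "targets": [
    [[-0.5,0,1.3,0],[-0.9,0,2.6,0],[-0.9,0,2.6,0],[-0.9,0,2.6,0],[-0.9,0,2.6,0],[-0.9,0,2.6,0],[-0.9,0,2.6,0],[-0.9,0,2.6,0],[-0.5,0,1.4,0],[0,0,0,0]]
  ]
}}

```text
t: 24.48
ee_pos: [501.4, 102.8, 118.5]
tool_rot: [-0.153, -2.098, 2.115]
ft_force: [0.7, 0.6, -1.0]
width: 14.3
```

```bash
python3 lf.py w15; python3 -c "
from h import *
plan([525,20,115],-100.4,4)"
```

```text
w15 tcp [501.17 103.32 118.42] w 14.358762128441857 tooly [-0.04 -0.   -1.  ] 
ellipse ((324.089599609375, 137.3642120361328), (131.78109741210938, 137.6068878173828), 0.31719717383384705) rms r 0.9982002315549919
 lens at TCP z+ 21 [ 73.24 -14.12  21.  ] tool [-73.71 -23.89   0.77]
 lens at TCP z+ 29 [ 73.56 -14.1   29.  ] tool [-73.71 -31.9    0.78]
 F [-0.43 -0.16 -1.15]
from [501.17 103.32 118.42] yaw -100.50929788257433 tooly [-0.04 -0.   -1.  ] n 4
[[-0.97, 0.07, 1.94, -0.0], [-0.97, 0.07, 1.94, -0.0], [-0.97, 0.07, 1.94, -0.0], [-0.97, 0.07, 1.94, -0.0]]
```

{"name": "send_rows", "arguments": {
  "targets": [
    [[-0.9,0,1.6,0],[-1.0,0,2.0,0],[-1.0,0,2.0,0],[-0.8,0,1.6,0],[0,0,0,0]]
  ]
}}

```text
t: 25.15
ee_pos: [526.0, 23.5, 117.7]
tool_rot: [-0.147, -2.101, 2.118]
ft_force: [0.6, 0.3, -0.6]
width: 14.4
```

```bash
cat > fin.py <<'E'
from h import *
s=observe(); R=cv2.Rodrigues(s['tool_rot'])[0]; L=s['ee_pos']+R@[-73.6,-22.9,0.1]
R0=cv2.Rodrigues(np.array([-0.165,-2.11,2.119]))[0]; up=R@R0.T@[0,0,1]
d=np.array([602.6,-16.3,125])-L
print('tcp',s['ee_pos'],'lens',L,'tilt rad',np.arccos(up[2]),'vel',np.abs(s['joint_vel']).max(),'w',s['width'],'\nerr',d,'tool cm',R.T@d/10)
E
python3 fin.py
```

```text
tcp [525.96  23.47 117.65] lens [599.23  10.37 137.68] tilt rad 0.014357958145418 vel 0.011304330113176657 w 14.381303934569788 
err [  3.37 -26.67 -12.68] tool cm [-0.86  1.27  2.55]
```

{"name": "send_rows", "arguments": {
  "targets": [
    [[-0.3,0.4,0.8,0],[-0.3,0.5,1.0,0],[-0.2,0.3,0.7,0],[0,0,0,0],[0,0,0,0]]
  ]
}}

```text
t: 25.78
ee_pos: [528.4, -3.1, 104.2]
tool_rot: [-0.144, -2.102, 2.118]
ft_force: [0.2, -0.2, -1.4]
width: 14.0
```

```bash
python3 fin.py; python3 lf.py w16
```

```text
tcp [528.35  -3.11 104.18] lens [601.68 -16.1  124.1 ] tilt rad 0.0155805309704903 vel 0.0038678978151019472 w 14.007377171569997 
err [ 0.92 -0.2   0.9 ] tool cm [-0.09 -0.09  0.  ]
w16 tcp [528.36  -3.09 104.23] w 14.402006465547268 tooly [-0.04 -0.   -1.  ] 
ellipse ((327.293212890625, 137.01856994628906), (130.082275390625, 159.05906677246094), 9.795181274414062) rms r 6.7710499851443995
 lens at TCP z+ 21 [ 73.12 -14.4   21.  ] tool [-73.61 -23.96   1.55]
 lens at TCP z+ 29 [ 73.46 -14.31  29.  ] tool [-73.6  -31.97   1.48]
 F [-0.12  0.54 -0.81]
```

{"name": "send_rows", "arguments": {
  "targets": [
    [[-0.1,-0.1,0,0],[0,0,0,0],[0,0,0,0]]
  ]
}}

```text
t: 26.2
ee_pos: [529.7, -2.8, 105.6]
tool_rot: [-0.144, -2.102, 2.119]
ft_force: [-0.8, -1.0, -2.0]
width: 14.0
```

```bash
python3 fin.py; python3 - <<'E'
from h import *
c=load('w6'); C=np.array([601.6,-42.1,0]); R=cv2.Rodrigues(np.array([0,0,np.radians(-25.1)]))[0]
g=c['img'].astype(np.float32)
for y in (78,70,50,20,0,-20,-50):
    xs=np.arange(-38,-22,1.0); P=np.array([C+R@[x,y,6.5] for x in xs]); q=proj(c,P).astype(np.float32)
    v=cv2.remap(g,q[:,:1],q[:,1:],1)[:,0]; print(y,q[8].round(),v.mean(1).astype(int).tolist(),(v[:,2]-v[:,0]).astype(int).tolist())
c=snap('scene','s2'); s=observe(); Rt=cv2.Rodrigues(s['tool_rot'])[0]; L=s['ee_pos']+Rt@[-73.6,-22.9,.1]; p=proj(c,[L,[655.8,-67.4,125]]); print('proj',p)
t0=load('scene0'); df=np.abs(c['img'].astype(int)-t0['img']).max(2)
x,y=p[0].astype(int); 
for r in range(y-16,y+17,2): print(r,c['img'][r,x-24:x+25:2].mean(1).astype(int).tolist())
E
```

```text
tcp [529.66  -2.8  105.62] lens [602.98 -15.71 125.59] tilt rad 0.01488240228765634 vel 0.0020741098904456454 w 14.00382067883993 
err [-0.38 -0.59 -0.59] tool cm [0.02 0.06 0.06]
78 [347. 130.] [147, 146, 146, 146, 147, 147, 147, 152, 160, 167, 171, 171, 169, 167, 167, 167] [6, 6, 6, 5, 5, 6, 6, 5, 4, 4, 4, 4, 4, 4, 4, 4]
70 [347. 138.] [135, 134, 131, 129, 129, 130, 132, 139, 154, 163, 167, 168, 168, 167, 164, 162] [13, 13, 12, 12, 12, 12, 12, 10, 7, 5, 4, 4, 4, 4, 4, 4]
50 [347. 158.] [129, 128, 126, 125, 126, 127, 124, 117, 120, 137, 151, 156, 159, 167, 185, 205] [12, 13, 12, 12, 12, 12, 11, 7, -1, -8, -11, -11, -10, -5, 3, 12]
20 [346. 186.] [135, 133, 130, 127, 126, 128, 130, 129, 126, 135, 150, 153, 154, 164, 186, 205] [12, 12, 12, 12, 12, 12, 12, 10, 2, -7, -10, -11, -10, -5, 3, 11]
0 [346. 204.] [128, 126, 124, 124, 124, 123, 118, 109, 115, 132, 144, 148, 151, 163, 183, 204] [13, 12, 12, 12, 12, 11, 10, 6, -2, -7, -9, -10, -9, -3, 5, 12]
-20 [346. 221.] [133, 131, 128, 126, 124, 123, 119, 107, 109, 125, 140, 145, 147, 158, 185, 207] [13, 13, 12, 12, 12, 12, 12, 7, 0, -7, -9,
[... 1673 characters left out ...]
20, 134, 139, 135, 121, 106, 103, 108, 150, 161, 164, 162, 162, 162, 162]
247 [168, 169, 167, 169, 168, 166, 157, 132, 87, 70, 71, 77, 80, 78, 74, 87, 113, 127, 156, 164, 164, 164, 165, 163, 166]
249 [166, 168, 171, 171, 173, 169, 168, 164, 148, 122, 97, 90, 91, 94, 100, 92, 80, 118, 160, 164, 163, 161, 162, 162, 165]
251 [166, 168, 172, 167, 170, 169, 169, 162, 152, 158, 154, 153, 152, 156, 153, 123, 74, 116, 159, 164, 163, 166, 163, 166, 167]
253 [170, 167, 168, 168, 160, 157, 135, 101, 84, 128, 165, 165, 159, 161, 159, 123, 75, 114, 158, 165, 161, 160, 162, 164, 165]
255 [168, 169, 165, 151, 130, 93, 49, 27, 23, 81, 153, 159, 143, 138, 136, 114, 74, 118, 163, 162, 161, 163, 164, 165, 162]
```

```bash
python3 -c "
from h import *
print(workorder.hand_in())"; python3 fin.py
```

```text
the job is handed in; nothing more can be done
None
the job is handed in; nothing more can be done
```

I laid the straightedge along the cartridge's front edge and let go. I then picked up the loupe by its handle and handed the job in with it held over the reading window, about 26 s into the 61 s allowed. No verdict was reported.

**Last checks:**
- **Straightedge:** after release it read flush, about 0.5 mm from the cartridge's edge line at all the points checked along it. It was about 3 mm off centre when I let go. I did not look at it again after the loupe went over it.
- **Loupe:** the lens was about 0.7 mm off the window centre by my estimate. It was about 0.6 mm above the collar's mid-height, which I measured as 125 mm from both the wrist and scene cameras. Tilt was about 0.015 rad, the arm was at rest and the grip was 45 N. The final scene picture put the lens where the arm readings said, to within about a pixel.

**What went wrong or disagreed:**
- **Loupe grasp:** the first three tries closed above the handle. The fingertips sit higher than the stated tool end, and I had to go to about −13 mm on the reported tool height before the fingers held.
- **Top camera:** it put the collar at about 123 mm with a 2 mm miss. I used the wrist and scene values instead.
- **Collar and bystanders:** nothing suggested they had moved, but I made no final measurement of them.
- **Pictures:** I used all 12 views before the loupe was lifted, so the later checks were numerical only.

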